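# Block the laser: beam-block plate off its keeper hook and into the slot

## Task

Make the laser rail safe: hold the hook's red sprung keeper pressed down flush while you draw the black beam-block plate off the hook, then lower it gently, upright with its yellow edge up, into the slotted holder in front of the blue laser until it is fully home, and let go. Press the keeper and hook with a light touch, only a little harder than the spring needs, never force the plate against the keeper, let it spring shut behind the plate, and leave the lens, the mirror and the screwdriver alone.

Things in the scene. Friction and masses are not known exactly. Their poses are not given: they have to be found in the camera images.
- plate_center (a point): Centre of the black beam-block plate: 5 mm thick (its x axis), 60 mm wide (y), 105 mm high (z, up), about 80 g, yellow top edge. It hangs on the arm by a hole 18 mm wide and 20 mm high, whose upper edge is 18.5 mm above this point and rests on the arm. Above it 34 mm of solid plate can be gripped across the thickness.
- hook_seat (a point): Where the plate hangs (within 1 mm along the arm): centre line of the top of the hook's level aluminium arm, 140 to 155 mm above the table, 16 mm wide, 12 mm high. The frame's -x points along the arm to its free nose, whose rounded end is 57 mm away; z is up. Behind, in +x, the clamp's face is 61 mm away and the pillar 69 mm; they reach at most 6 mm above the arm.
- keeper_pin (a point): Pivot pin of the keeper in the arm's nose, 41.5 mm from hook_seat in -x, 4 mm below the arm's top. The keeper is a 6 mm wide steel tongue let into the arm, reaching 36 mm back from the pin towards the plate and ending in the catch. On it lies a red thumb pad, 1.7 mm high at 22 mm from the pin, sloping down evenly to nothing at the catch and at 14 mm from the pin.
- keeper (a joint): Keeper angle: 0 up (shut), 0.42 catch flush with the arm's top, 0.52 on its stop. Shut, the catch stands 14 mm above the arm and blocks the plate, even lifted; it must be flush to let the plate by. Pressing takes about 2.5 N to start, 5 N when flush. It springs back, but the hole's edge holds it down once over the catch; lifted 3 to 7 mm, the plate then passes over the pad.
- slot_floor (a point): Centre of the floor of the plate holder's slot, 40 mm above the table, on the laser rail. z up; slot 66 mm long (x), 8 mm wide (y), 26 mm deep, with a flared mouth above, its top 36 mm above this point and 18 mm wide. The plate stands in it with its thickness along y, either face to the laser. The laser head is on the -y side: front 54 mm away, top 62 mm above this point.
- lens: Bystander: violet lens in a black ring on a post, 120 mm high; origin at the middle of its base (50 x 64 mm).
- mirror: Bystander: mirror mount with brass screws on a post, 126 mm high; origin at the middle of its base (50 x 64 mm).
- driver: Bystander: screwdriver lying on the table; origin on the table under its middle.
Mind the look-alikes: they are no part of the job. There is more than one size of the part that bears plate_center; the job needs the smallest.

How it is judged:
On the way, in this order (a step that is already met when the one before it is completed fails the run):
1. the keeper is pressed down nearly flush while the plate still hangs behind it (value of joint keeper above 0.35 rad and x of plate_center in the frame of hook_seat above -0.012 m and distance between plate_center and hook_seat below 0.035 m), for 0.1 s.
2. the plate is clear of the hook and the keeper has sprung shut (distance between plate_center and hook_seat above 0.07 m and contact force between plate and hook below 0.05 N and value of joint keeper below 0.06 rad), for 0.1 s.
At the end, for the whole second after the job is handed in: The plate stands in the slot, yellow edge up, released, at rest: centre within 8 mm of the slot centre from above and at most 55.5 mm above its floor, within 0.15 rad of upright and 0.16 rad of the slot's direction; the keeper is shut (below 0.06 rad) (horizontal distance between plate_center and slot_floor below 0.008 m and z of plate_center in the frame of slot_floor below 0.0555 m and angle between plate_center's own z axis and vertical below 0.15 rad and angle between the x axis of plate_center and the y axis of slot_floor, either way round below 0.16 rad and linear speed of plate below 0.02 m/s and value of joint keeper below 0.06 rad); the robot touches nothing.
It fails at once if the keeper or hook is pressed by the gripper with more than 16 N (contact force between the fingers and hook above 16 N).
It fails at once if the plate is forced against the keeper or hook with more than 15 N (contact force between plate and hook above 15 N).
It fails at once if the plate is rammed into its holder with more than 35 N (contact force between plate and rail above 35 N).
It fails at once if the lens, the mirror or the screwdriver is moved by more than 15 mm (distance of any of lens, mirror, driver from where it was at the start of the episode above 0.015 m).
It also fails if it takes over 62 s, if anything falls off the work surface, if the arm or the gripper's body presses on something with over 40 N, if the wrist force passes 120 N, or if a joint passes its speed limit or range.

## Robot

A 7-joint arm with a two-finger parallel gripper is mounted at the origin on the work surface. World frame = base frame: x ahead of the robot, y to its left, z up, the work surface at z = 0. Lengths are in m, angles in rad, forces in N, time in s.
With the tool pointing down it reaches from about 0.425 to 0.95 m from the base axis. Payload 4.7 kg.
Tool frame: the origin (TCP) lies midway between the tips of the shut fingers; the grasp point (between the pads) lies 19 mm behind it; x points along the fingers, z is the direction in which the jaws open and shut, and the axes are right-handed (so a half turn about x gives the same grasp; the last joint's range is limited). The gripper opens to 85 mm and grips with 20 to 120 N. Pads are 22 mm wide; open, the fingers measure 114 mm over their backs; the gripper's body (76 mm by 85 mm) begins 54 mm behind the grasp point. The pads swing forward as they close: fully open they stand 13 mm farther back than shut.
Start: joints at [1.302, 0.469, -0.049, 1.532, 0.024, 1.141, -0.082], TCP at [0.16, -0.656, 0.231] pointing down, gripper open.
Joint ranges: [-2.59, 2.59], [-0.33, 1.99], [-1.39, 1.29], [0.1, 2.45], [-1.04, 4.18], [0.21, 1.99], [-2.66, 2.66]. Speed limits (rad/s): [2.57, 2.57, 3.14, 3.14, 3.14, 3.14, 3.14].

## Interface

Orientations are given as a unit quaternion [x, y, z, w].
In Python, from station import arm gives the robot as it stands. Calls block until the motion is done:
- arm.move_ptp(position, orientation): joint-space move of the TCP to a pose.
- arm.line_to(position, rotation=None, v=0.15, max_force=None): straight line of the TCP; rotation=None keeps the orientation; v is the mean speed in m/s. With max_force (N) it stops when the force on the tool has changed by that much, and returns True; else False.
- arm.movej(angles): joint-space move.
- arm.move_gripper(opening, grip_force=None): finger opening in m; grip_force is the grip in N (None keeps the last); returns when the fingers have stopped.
- arm.pause(seconds).
- arm.ik(position, orientation): joint angles nearest the present ones, or None.
- arm.state(): the state.
- arm.camera(name): name is "side" or "top"; returns the picture (480x640x3 uint8, blue, green, red); there is no depth.
- arm.camera_params(name): a dict with "K" (3x3 intrinsics, pixels), "origin" and "orientation" of the camera in the world. Camera axes: x right, y up, looking along -z (the intrinsics and any distortion apply to the point x, -y, -z); pixel columns grow to the right and rows downward; lengths in m; the calibration is good to about 2 mm. A picture is of the moment at which its call begins. camera_params takes no time and is no camera call.
A pose or a line that the arm cannot do raises arm.PlanningError and nothing moves.
- arm.sign_off(): hands the job in, once; it reports no verdict.
The state is a dict: "clock": time; "q": joint angles; "joint_vel": joint speeds; "effort": joint torques, N m; "ee_pos": TCP position; "eef_rot": TCP orientation; "force": force on the tool from outside, world axes, zero at the start; "moment": the same for the moment, N m; "gripper_width": finger opening in m.
Only numpy, scipy, OpenCV 4.12 (cv2) and the standard library are available. Lean on these libraries where they do the work, as an engineer would, in place of code of your own. Each camera call takes 0.05 s, during which the arm holds its last target. There are 200 camera calls.

## Working session

There is one attempt and no reset: what is moved stays moved. The work goes in short steps, each a Python script; the robot and the scene stay as the last script left them, time stands still between calls to the robot, and variables do not carry over. Pictures are saved under pics/ and viewed, on a budget of 10 in all, crops included, one or two more only if the job needs it, and the job is handed in when it is done.

```bash
ls; mkdir -p pics; python3 - <<'E'
from station import arm
import cv2
for n in("side","top"):
    cv2.imwrite(f"pics/{n}0.png",arm.camera(n)); p=arm.camera_params(n); print(n,p)
print(arm.state())
E
```

```text
pics
side {'K': array([[439.55011951,   0.        , 321.44617664],
       [  0.        , 439.55011951, 239.38801613],
       [  0.        ,   0.        ,   1.        ]]), 'origin': array([0.5041178 , 0.54080091, 0.49426428]), 'orientation': array([-0.03465351,  0.47195266,  0.8797837 , -0.04517142])}
top {'K': array([[472.03186943,   0.        , 319.95098973],
       [  0.        , 472.03186943, 242.41654561],
       [  0.        ,   0.        ,   1.        ]]), 'origin': array([ 0.54438845, -0.02922111,  0.92174091]), 'orientation': array([ 0.00937704, -0.01293542, -0.6992309 ,  0.71471736])}
{'clock': 0.1, 'q': array([ 1.30206314,  0.46936576, -0.04860149,  1.53355455,  0.02411565,
        1.14098864, -0.08228126]), 'joint_vel': array([ 5.97772514e-04, -1.26585669e-03, -5.70486892e-04, -3.84549105e-03,
       -1.37725209e-03,  3.99394386e-04, -5.71392633e-05]), 'effort': array([ 2.68602584e-03, -5.11510527e+01, -4.63584031e-02, -2.38388729e+01,
        1.07060591e-02,  4.46653110e-03, -3.09179093e-06]), 'ee_pos': array([ 0.16023219, -0.65517956,  0.23037146]), 'eef_rot': array([ 0.43693568,  0.55673293, -0.43622001,  0.55574072]), 'force': array([ 0.43978552, -0.03933042,  0.39244963]), 'moment': array([ 0.0217793 ,  0.01571581, -0.02523382]), 'gripper_width': 0.08548055445592127}
```

View pics/side0.png

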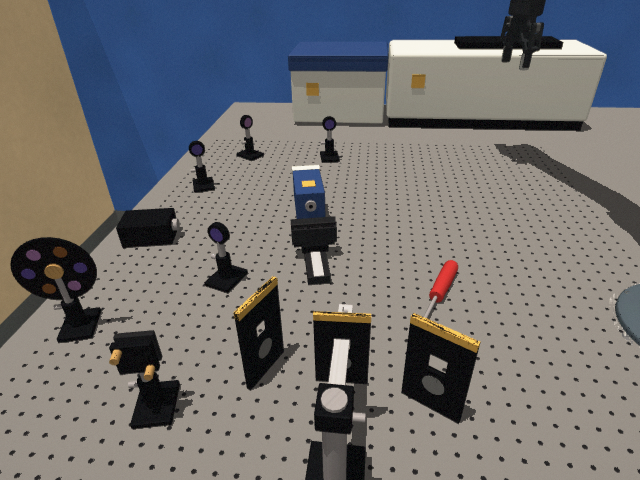

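View pics/top0.png

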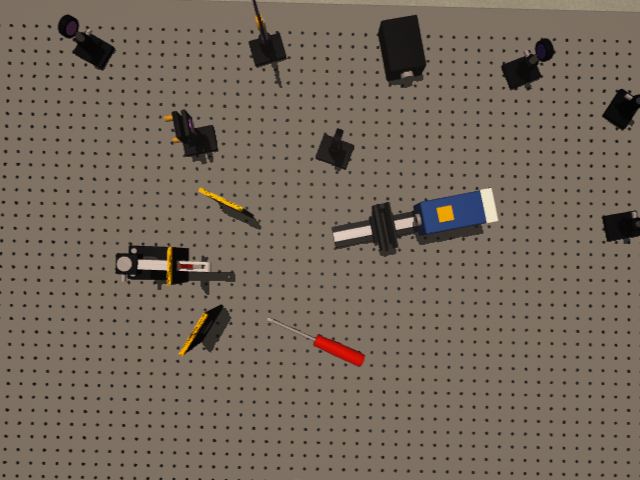

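Both views show the scene: in the top view the hook arm runs right (about (138..210, 266)) with the plate's yellow edge at (171,266); holder is at (383,228). Image right is world -y. Next I'll look at enlarged crops.

```bash
python3 - <<'E'
import cv2,numpy as np
t=cv2.imread("pics/top0.png");s=cv2.imread("pics/side0.png")
a=cv2.resize(t[235:297,110:240],None,fx=6,fy=6,interpolation=cv2.INTER_CUBIC)[:, :780]
b=cv2.resize(t[190:265,325:435],None,fx=4,fy=4,interpolation=cv2.INTER_CUBIC)
c=np.zeros((max(a.shape[0]+0,0)+0,780,3),np.uint8); c[:a.shape[0]]=a
cv2.imwrite("pics/c1.png",c)
d=cv2.resize(s[295:425,300:385],None,fx=4.5,fy=4.5,interpolation=cv2.INTER_CUBIC)
h=585;o=np.zeros((h,800,3),np.uint8); o[:d.shape[0],:d.shape[1]]=d[:h]; 
b=cv2.resize(b,None,fx=.9,fy=.9); o[:b.shape[0],390:390+b.shape[1]]=b
e=cv2.resize(s[215:285,285:345],None,fx=4,fy=4,interpolation=cv2.INTER_CUBIC); o[280:280+e.shape[0],390:390+e.shape[1]]=e
cv2.imwrite("pics/c2.png",o)
E
```

```text
(no output)
```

View pics/c1.png

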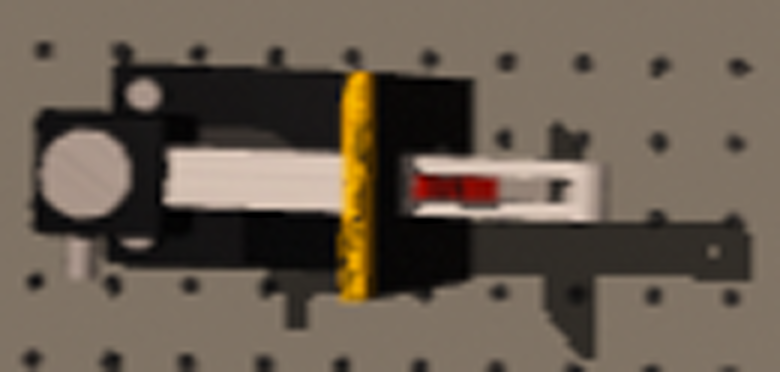

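View pics/c2.png

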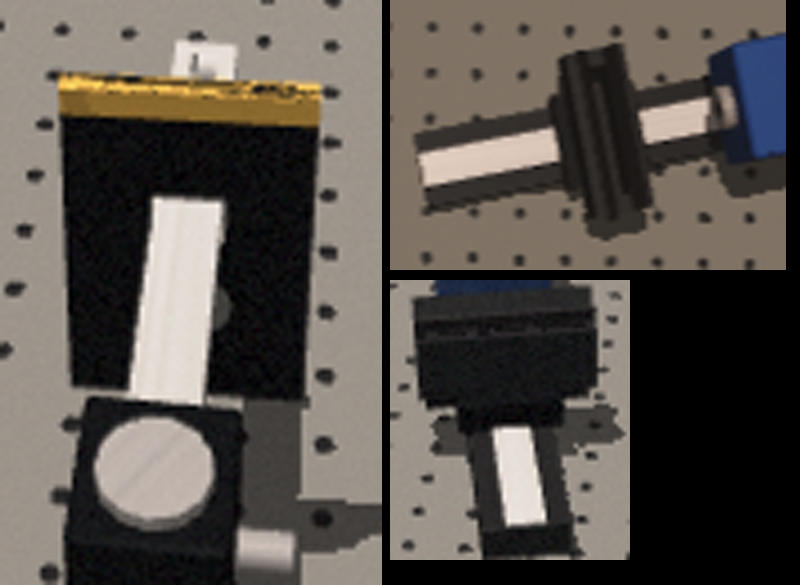

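The crops show the keeper's red pad on the nose side of the plate, the arm's nose at top (210,267), the clamp face at (137.5,265), and a dark three-ridged holder with its slot at about (384,228). Next I'll measure these with fits and look at the holder with its contrast raised.

```bash
cat > h.py <<'E'
import numpy as np,cv2
from scipy.spatial.transform import Rotation as R
from station import arm
P={n:arm.camera_params(n) for n in("side","top")}
def ray(n,px):
    p=P[n];k=p["K"];d=np.array([(px[0]-k[0,2])/k[0,0],-(px[1]-k[1,2])/k[1,1],-1.])
    return p["origin"],R.from_quat(p["orientation"]).apply(d/np.linalg.norm(d))
def onz(n,px,z):
    o,d=ray(n,px);return o+d*(z-o[2])/d[2]
def tri(a,b):
    o1,d1=ray("side",a);o2,d2=ray("top",b)
    t=np.linalg.lstsq(np.c_[d1,-d2],o2-o1,rcond=None)[0]
    p,q=o1+d1*t[0],o2+d2*t[1];return (p+q)/2,np.linalg.norm(p-q)*1e3
def proj(n,X):
    p=P[n];c=R.from_quat(p["orientation"]).inv().apply(np.asarray(X)-p["origin"]);k=p["K"]
    return np.array([k[0,2]+k[0,0]*c[0]/-c[2],k[1,2]+k[1,1]*-c[1]/-c[2]])
E
python3 - <<'E'
from h import *
np.set_printoptions(precision=4,suppress=True)
t=cv2.imread("pics/top0.png");s=cv2.imread("pics/side0.png")
# plate back-top edge corners
for a,b in(((313.3,314.5),(167.5,247)),((371,316.8),(166.8,285))):print("corner",tri(a,b))
# arm edges in top view: bright grey columns
g=t.min(axis=2).astype(float)
for lo,hi in((139,164),(184,208)):
    E=[]
    for c in range(lo,hi):
        col=g[250:285,c];
        def cross(rng):
            for i in rng:
                pass
        m=np.where(col>150)[0]
        if len(m)<3:continue
        i,j=m[0],m[-1]
        up=i-(col[i]-150)/(col[i]-col[i-1]);dn=j+(col[j]-150)/(col[j]-col[j+1])
        E.append((c,250+up,250+dn))
    E=np.array(E);print(lo,np.polyfit(E[:,0],E[:,1],1),np.polyfit(E[:,0],E[:,2],1),E[[0,len(E)//2,-1]],len(E))
print("row267 nose",g[262,200:216],g[270,200:216]); print("clamp",g[265,132:142])
red=(t[:,:,2]>110)&(t[:,:,1]<50)&(t[:,:,0]<50);red[290:]=0
ys,xs=np.where(red);k=xs<230;print("red",xs[k].min(),xs[k].max(),xs[k].mean(),ys[k].mean())
def enh(i,f):
    i=cv2.resize(i,None,fx=f,fy=f,interpolation=cv2.INTER_CUBIC)
    return np.clip(255*(i/255.)**.45*1.1,0,255).astype(np.uint8)
a=enh(t[195:260,360:410],8);b=enh(s[210:255,285:342],6)
o=np.zeros((600,800,3),np.uint8);o[:a.shape[0],:a.shape[1]]=a;o[:b.shape[0],410:410+b.shape[1]]=b
cv2.imwrite("pics/c3.png",o)
E
```

```text
corner (array([0.5558, 0.2071, 0.1775]), np.float64(0.7289951685614003))
corner (array([0.4962, 0.206 , 0.1784]), np.float64(0.8155457665729333))
139 [  0.0348 254.7075] [  0.0481 261.5489] [[139.     259.7547 268.2111]
 [151.     259.8396 269.0276]
 [163.     260.5616 269.1894]] 25
184 [  0.0236 256.9034] [  0.0436 262.03  ] [[184.     261.2195 270.1667]
 [196.     261.4    270.3867]
 [207.     261.9701 271.0781]] 24
row267 nose [184. 184. 184. 184. 185. 171. 158. 152. 134. 120.  99.  93. 100. 100.
 101. 100.] [181. 181. 181. 181. 182. 184. 183. 168. 146. 123.  87.  87. 101. 101.
 101. 101.]
clamp [ 30.  19.  20.  21.  16.  94. 160. 179. 179. 180.]
red 179 192 186.36666666666667 265.8666666666667
```

View pics/c3.png

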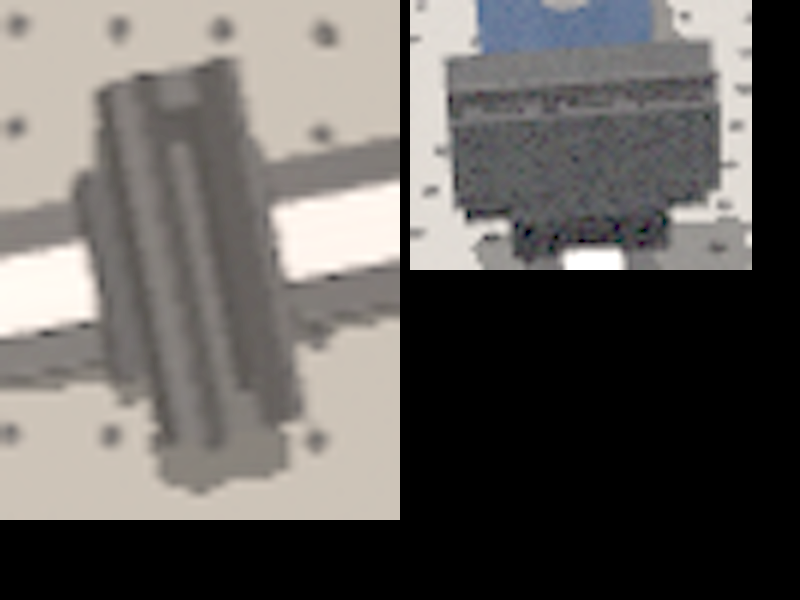

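The holder crop shows the top-rim corners in the side view at about (291,220), (335,217), (292,230), (336,228). In the top view they are at about (372.5,206), (389,202.5), (380,250), (397.5,247). I'll cast these onto z = 0.076.

```bash
python3 - <<'E'
from h import *
np.set_printoptions(precision=4,suppress=True)
S=[(291.2,219.7),(335.3,216.7),(291.7,230),(336,227.8)];T=[(389.4,202.5),(397.5,246.9),(372.5,206.25),(380,250)]
for n,L in(("side",S),("top",T)):
    q=np.array([onz(n,p,.076) for p in L]);print(n,q[:,:2].tolist(),"mean",q.mean(0),"len",np.linalg.norm(q[0]-q[1]),np.linalg.norm(q[2]-q[3]),"w",np.linalg.norm(q[0]-q[2]),np.linalg.norm(q[1]-q[3]))
    for a,b in((0,1),(2,3)):
        d=q[a]-q[b];print("dir deg (from +x)",np.degrees(np.arctan2(d[1],d[0])))
for p in((186,145),(222,445)): print("floor far edge",onz("top",(360+p[0]/8,195+p[1]/8),.04))
z=.144
# arm axis
m=[onz("top",p,z) for p in((139,263.98),(151,264.43),(163,264.88),(184,265.69),(196,265.89),(207,266.52))]
m=np.array(m);f=np.polyfit(m[:,1],m[:,0],1);print("arm x=f(y)",f,"deg",np.degrees(np.arctan(f[0])),m[:,0])
print("nose",onz("top",(209,266.5),z),"clamp",onz("top",(137,264),z))
for name,p in(("rail",[(334,237.5),(364,231)]),): print(name)
# rail white strip direction from top
t=cv2.imread("pics/top0.png");w=(t.min(2)>170).astype(np.uint8);w[:,:330]=0;w[:190]=0;w[250:]=0;w[:,420:]=0
n,l,st,c=cv2.connectedComponentsWithStats(w)
for i in range(1,n):
    if st[i,4]>60:
        ys,xs=np.where(l==i);r=cv2.fitLine(np.c_[xs,ys].astype(np.float32),cv2.DIST_L2,0,.01,.01).ravel();a=onz("top",r[2:]-10*r[:2],.03);b=onz("top",r[2:]+10*r[:2],.03);print("rail strip",st[i],r,a,b,"dir of +y deg",np.degrees(np.arctan2((a-b)[0],(a-b)[1])))
st=arm.state();print(R.from_quat(st["eef_rot"]).as_matrix())
# plan IK
ang=-f[0]
E
```

```text
side [[0.6459008827328594, -0.14683162152292129], [0.5654313832355978, -0.16434559086540057], [0.6389534088848543, -0.11158814660380478], [0.5608185612442993, -0.12552658142694728]] mean [ 0.6028 -0.1371  0.076 ] len 0.08235338166383384 0.07936834621643402 w 0.035921719296869804 0.03909211711465795
dir deg (from +x) 12.278778594665875
dir deg (from +x) 10.114568593276259
top [[0.6456993797124083, -0.15651765825675515], [0.5661452259149191, -0.17242711745205977], [0.6382537410648308, -0.12623015021603107], [0.5598978169402576, -0.1411225739367672]] mean [ 0.6025 -0.1491  0.076 ] len 0.08112936754543097 0.07975860536452357 w 0.0311892718444536 0.031921850879883626
dir deg (from +x) 11.308982648113126
dir deg (from +x) 10.761353321833152
floor far edge [ 0.6298 -0.1507  0.04  ]
floor far edge [ 0.5597 -0.1604  0.04  ]
arm x=f(y) [0.0143 0.5232] deg 0.8183767548723273 [0.527  0.5267 0.5264 0.5258 0.5259 0.5253]
nose [0.5254 0.1486 0.144 ] clamp [0.5269 0.2668 0.144 ]
rail
rail strip [395 218  18  11 142] [  0.9725  -0.2328 403.669  223.0916] [ 0.6079 -0.1728  0.03  ] [ 0.6175 -0.2095  0.03  ] dir of +y deg -14.726363208260741
rail strip [334 226  37  15 315] [  0.9817  -0.1906 352.0921 233.1651] [ 0.5874 -0.0753  0.03  ] [ 0.5955 -0.1123  0.03  ] dir of +y deg -12.259167440404001
[[-0.0005  0.9714  0.2376]
 [ 0.0017  0.2376 -0.9714]
 [-1.     -0.0001 -0.0017]]
```

```bash
python3 - <<'E'
from h import *
np.set_printoptions(precision=4,suppress=True)
for nm,a,b in(("farL",(291.2,219.7),(389.4,202.5)),("farR",(335.3,216.7),(397.5,246.9)),("nearL",(291.7,230),(372.5,206.25)),("nearR",(336,227.8),(380,250)),
 ("railL",(312.5,276.75),(333.3,233)),("railR",(324.25,275.5),(335.3,242.2))): print(nm,tri(a,b))
t=cv2.imread("pics/top0.png");s=cv2.imread("pics/side0.png")
for n,i,(x0,x1,y0,y1) in(("top",t,(400,510,180,245)),("side",s,(280,345,160,225))):
    hsv=cv2.cvtColor(i,cv2.COLOR_BGR2HSV);m=cv2.inRange(hsv,(15,120,120),(35,255,255))
    z=np.zeros_like(m);z[y0:y1,x0:x1]=m[y0:y1,x0:x1];M=cv2.moments(z,True);c=(M['m10']/M['m00'],M['m01']/M['m00']);print(n,c,M['m00'])
    globals()[n]=c
print("label",tri(side,top))
for c in((0.6026,-.137),(.6026,-.149)):
    for z in(.04,.066,.076): print(c,z,[proj(n,(*c,z)) for n in("top","side")])
print(t[228,366:402].mean(1)); print(s[205:250,313].mean(1))
E
```

```text
farL (array([ 0.6473, -0.1574,  0.0696]), np.float64(1.5983996607233595))
farR (array([ 0.5662, -0.1733,  0.0707]), np.float64(0.06954340853361558))
nearL (array([ 0.6408, -0.1272,  0.066 ]), np.float64(2.7994580192262717))
nearR (array([ 0.5612, -0.1424,  0.0654]), np.float64(2.1652695995986644))
railL (array([ 0.5941, -0.0585,  0.0149]), np.float64(4.660664078012336))
railR (array([ 0.5751, -0.0628,  0.0157]), np.float64(2.061283257378962))
top (444.82300884955754, 213.44247787610618) 226.0
side (307.93243243243245, 183.35135135135135) 74.0
label (array([ 0.6269, -0.2499,  0.1004]), np.float64(2.262994790551131))
(0.6026, -0.137) 0.04 [array([375.657 , 227.4427]), array([314.2412, 239.903 ])]
(0.6026, -0.137) 0.066 [array([377.4218, 226.5383]), array([313.8536, 228.1135])]
(0.6026, -0.137) 0.076 [array([378.1294, 226.1757]), array([313.7008, 223.4667])]
(0.6026, -0.149) 0.04 [array([382.0617, 227.5845]), array([315.0388, 236.4059])]
(0.6026, -0.149) 0.066 [array([384.0205, 226.6845]), array([314.6698, 224.6982])]
(0.6026, -0.149) 0.076 [array([384.8059, 226.3236]), array([314.5245, 220.085 ])]
[197.6667 198.3333 200.     200.3333 157.      67.      28.      34.6667
  33.3333  27.      22.      23.3333  37.      45.6667  42.6667  36.
  26.3333  24.      36.      44.6667  33.      20.6667  21.3333  23.6667
  24.6667  24.3333  27.6667  37.6667  41.     104.3333 170.     190.3333
 187.3333 186.6667 186.3333 185.6667]
[87.     86.6667 86.     89.3333 91.3333 87.3333 37.6667 45.3333 44.6667
 43.6667 42.6667 43.6667 43.     40.6667 41.3333 40.3333 39.6667 44.
 46.     18.3333 22.3333 25.3333 26.6667 40.     29.3333 20.6667 21.3333
 26.6667 26.3333 22.     24.3333 19.     19.6667 20.     18.6667 22.6667
 22.6667 20.     15.     21.     26.6667 12.     13.3333  7.6667  7.    ]
```

The holder's centre comes out near (0.603, -0.150) with yaw about 11.3°. The arm top is at z = 0.144 and the seat near (0.526, 0.2057). My plan:
1. Straddle the plate with a narrow opening, so the front finger presses the keeper as the gripper comes down.
2. Close on the plate there and draw it off.

First I hover above it and check.

```bash
cat >> h.py <<'E'
def rot(deg): # tool down, jaw axis = -(slot/hook thickness axis), axis turned deg ccw from world +y
    a=np.radians(deg);z=-np.array([-np.sin(a),np.cos(a),0]);x=np.array([0,0,-1.])
    return R.from_matrix(np.c_[x,np.cross(z,x),z]).as_quat()
QH=rot(-.82);QS=rot(11.4)
def rep(t=""):
    s=arm.state();print(t,"t%.1f"%s["clock"],np.round(s["ee_pos"],4),"F",np.round(s["force"],2),"w%.4f"%s["gripper_width"])
E
python3 - <<'E'
from h import *
p=arm.state()["ee_pos"]
arm.line_to([p[0],p[1],.36],v=.3)
arm.move_ptp([.5262,.2050,.33],QH)
arm.move_gripper(.014,25); rep()
arm.line_to([.5262,.2050,.192],v=.15); arm.pause(.3); rep()
s=arm.camera("side");t=arm.camera("top")
o=np.zeros((585,800,3),np.uint8)
o[:585,:383]=cv2.resize(s[280:410,300:385],None,fx=4.5,fy=4.5,interpolation=cv2.INTER_CUBIC)[:585,:383]
b=cv2.resize(t[220:310,120:220],None,fx=4,fy=4,interpolation=cv2.INTER_CUBIC);o[:b.shape[0],390:790]=b
cv2.imwrite("pics/h1.png",o);print(proj("side",arm.state()["ee_pos"]),proj("side",(.526,.2045,.178)))
E
```

```text
t4.6 [0.5262 0.205  0.33  ] F [-0.28 -0.42 -0.81] w0.0142
 t6.0 [0.5264 0.2051 0.1925] F [-0.66  0.34  0.77] w0.0140Traceback (most recent call last):
  File "<stdin>", line 9, in <module>
ValueError: could not broadcast input array from shape (585,382,3) into shape (585,383,3)
```

```bash
python3 - <<'E'
from h import *
s=arm.camera("side");t=arm.camera("top")
o=np.zeros((585,800,3),np.uint8)
d=cv2.resize(s[280:410,300:385],None,fx=4.5,fy=4.5,interpolation=cv2.INTER_CUBIC);o[:,:d.shape[1]]=d
b=cv2.resize(t[220:310,120:220],None,fx=4,fy=4,interpolation=cv2.INTER_CUBIC);o[:b.shape[0],390:790]=b
cv2.imwrite("pics/h1.png",o);print(proj("side",arm.state()["ee_pos"]),proj("side",(.526,.2045,.178)))
E
```

```text
[342.33303746 304.2880131 ] [342.49082499 314.22864072]
```

View pics/h1.png

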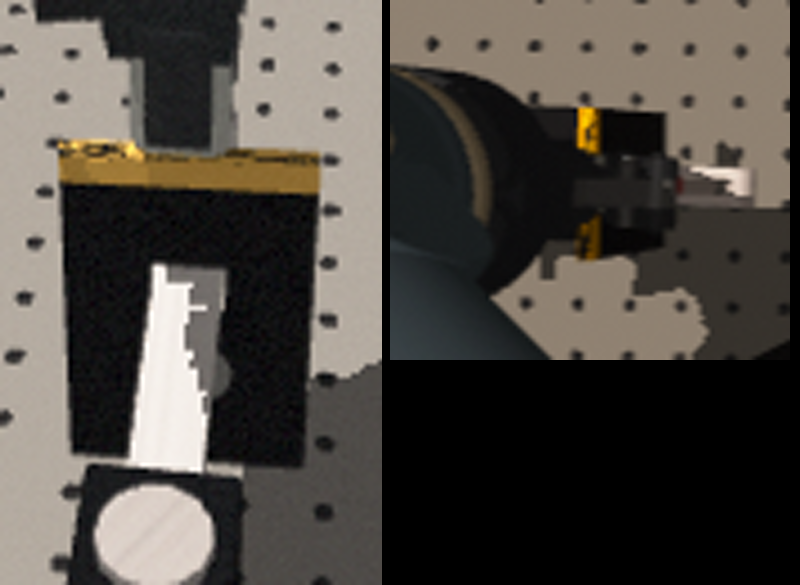

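The hover view shows the fingers centred on the plate's width (about (341,314) in the side view), with the back finger on the near side of the yellow edge. Now I'll descend past the plate top under a force guard.

```bash
python3 - <<'E'
from h import *
print(proj("side",(.526,.2265,.1925)),proj("side",(.526,.212,.1925)))
r=arm.line_to([.5262,.2050,.165],v=.03,max_force=4);rep(f"stop={r}")
if not r:
    for z in(.158,.152,.149,.147,.146):
        r=arm.line_to([.5262,.2050,z],v=.012,max_force=6.5);rep(f"{z} {r}")
        if r:break
E
```

```text
[340.97467146 318.82511092] [342.06515906 308.70674147]
stop=False t7.2 [0.5263 0.2051 0.1652] F [-0.77  0.85 -0.95] w0.0141
0.158 False t8.0 [0.5263 0.2056 0.1584] F [-0.34  1.54  2.98] w0.0137
0.152 False t8.6 [0.5263 0.2052 0.1521] F [0.72 2.8  4.76] w0.0138
0.149 False t9.0 [0.5263 0.2052 0.1491] F [0.52 4.24 4.86] w0.0138
0.147 False t9.3 [0.5263 0.2056 0.1473] F [0.89 4.7  5.04] w0.0138
0.146 False t9.6 [0.5263 0.2057 0.1463] F [-0.76  4.04  5.32] w0.0140
```

The keeper gives first contact near z = 0.158 and the spring force builds as described. I'll continue down until the arm's top is felt.

```bash
python3 - <<'E'
from h import *
for z in np.arange(.1454,.1418,-.0005):
    arm.line_to([.5262,.2050,z],v=.006,max_force=4);arm.pause(.12);rep("%.4f"%z)
    if arm.state()["force"][2]>7.6:break
E
```

```text
0.1454 t9.9 [0.5263 0.2057 0.1458] F [1.32 4.68 4.17] w0.0140
0.1449 t10.3 [0.5263 0.2058 0.1458] F [-0.14  4.86  8.32] w0.0141
```

The arm's top is felt at TCP z of about 0.1458 (8 N). I'll ease off, hold for step 1, grip the plate and check the forces.

```bash
python3 - <<'E'
from h import *
arm.line_to([.5262,.2050,.1456],v=.006);arm.pause(.2);rep("eased")
for w in(.011,.009,.0075):
    arm.move_gripper(w,20);rep(w)
s=arm.camera("side")
cv2.imwrite("pics/g1.png",cv2.resize(s[280:410,290:390],None,fx=4.5,fy=4.5,interpolation=cv2.INTER_CUBIC))
E
```

```text
eased t10.8 [0.5263 0.2057 0.146 ] F [0.42 5.27 4.94] w0.0139
0.011 t11.0 [0.5263 0.2045 0.1458] F [-0.22  3.11  6.81] w0.0108
0.009 t11.2 [0.5263 0.2039 0.1458] F [-0.54  1.21  6.72] w0.0089
0.0075 t11.4 [0.5263 0.2037 0.1457] F [-0.58  1.23  7.09] w0.0073
```

View pics/g1.png

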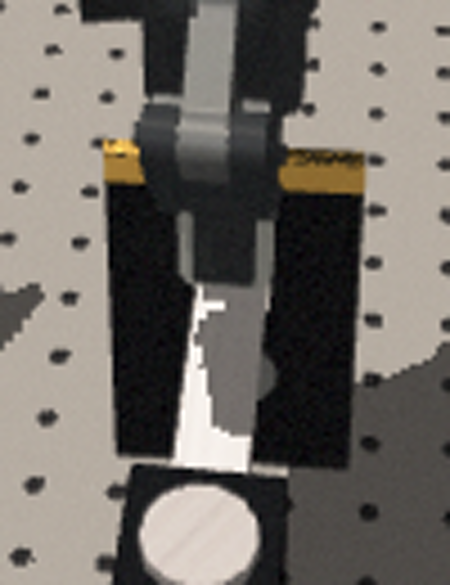

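The picture shows the back finger standing on the arm behind the plate, at about (341,343). Now I'll grip.

```bash
python3 - <<'E'
from h import *
arm.line_to([.5262,.2045,.1457],v=.006);rep()
arm.move_gripper(.0,30);rep("grip");arm.pause(.3);rep("grip")
E
```

```text
t11.7 [0.5263 0.2034 0.1458] F [0.03 1.18 6.46] w0.0075
grip t11.9 [0.5263 0.2034 0.1458] F [-0.24  1.81  6.91] w0.0046
grip t12.2 [0.5264 0.2033 0.1458] F [-0.02  1.18  5.91] w0.0042
```

```bash
python3 - <<'E'
from h import *
for k in range(1,5):
    d=.002*k; r=arm.line_to([.5262-.0143*d,.2037-d,.1457],v=.01,max_force=6);arm.pause(.1);rep(f"{d} {r}")
    if r:break
E
```

```text
0.002 False t12.8 [0.5262 0.202  0.1458] F [0.46 5.03 4.56] w0.0047
0.004 False t13.2 [0.526  0.2002 0.1458] F [-0.2   4.63  4.57] w0.0044
0.006 False t13.7 [0.526  0.1985 0.1459] F [-0.02  5.5   4.85] w0.0044
0.008 False t14.1 [0.526  0.1967 0.1461] F [-0.55  5.86  5.85] w0.0045
```

The plate is past the catch, with steady low forces. I'll lift it 4.5 mm and draw it over the pad and off the nose.

```bash
python3 - <<'E'
from h import *
x0,y0=.5261,.1967
r=arm.line_to([x0,y0,.1503],v=.01,max_force=8);rep(f"lift {r}")
for d in(.004,.008,.014,.020,.028,.036,.044,.052,.060,.075):
    r=arm.line_to([x0-.0143*d,y0-d,.1503],v=.025,max_force=6);rep(f"{d} {r}")
    if r:break
E
```

```text
lift False t14.8 [0.526  0.196  0.1499] F [0.22 2.41 2.93] w0.0048
0.004 False t15.1 [0.5259 0.1918 0.15  ] F [-0.58  1.42  2.62] w0.0045
0.008 False t15.4 [0.526  0.1884 0.1503] F [0.84 2.24 3.4 ] w0.0045
0.014 False t15.8 [0.526  0.1825 0.1504] F [0.06 2.52 4.56] w0.0047
0.02 False t16.1 [0.526  0.1771 0.1507] F [0.44 3.87 5.58] w0.0046
0.028 False t16.6 [0.5258 0.167  0.1502] F [-0.38  0.8   5.89] w0.0048
0.036 True t16.9 [0.5249 0.1595 0.1488] F [ 0.25 -0.6  -1.1 ] w0.0044
```

```bash
python3 - <<'E'
from h import *
x0,y0=.5261,.1967
for d in(.040,.048,.056,.066,.085):
    r=arm.line_to([x0-.0143*d,y0-d,.1503],v=.025,max_force=6);rep(f"{d} {r}")
    if r:break
else:
    arm.line_to([.525,.09,.22],v=.15);arm.pause(.3);rep()
    s=arm.camera("side");t=arm.camera("top");cv2.imwrite("pics/s2.png",s);cv2.imwrite("pics/t2.png",t)
E
```

```text
0.04 False t17.3 [0.5254 0.1564 0.1501] F [ 0.21  0.31 -0.72] w0.0048
0.048 False t17.8 [0.5255 0.1485 0.1503] F [-0.26  1.23 -1.71] w0.0043
0.056 False t18.2 [0.5253 0.1405 0.1503] F [ 0.43  0.62 -1.45] w0.0048
0.066 False t18.8 [0.5252 0.1306 0.1503] F [ 0.53  0.59 -0.83] w0.0047
0.085 False t19.7 [0.5249 0.1119 0.1504] F [ 0.37 -0.85 -1.76] w0.0045
 t20.6 [0.5246 0.0902 0.2193] F [-0.23  0.21 -1.35] w0.0043
```

The plate is off cleanly and the forces are back to zero. Next I hover it over the holder and look.

```bash
python3 - <<'E'
from h import *
arm.line_to([.56,-.03,.23],v=.2)
arm.line_to([.6029,-.150,.23],R.from_quat(QS).as_quat(),v=.15)
arm.line_to([.6029,-.150,.160],v=.1);arm.pause(.3);rep()
s=arm.camera("side");t=arm.camera("top");cv2.imwrite("pics/s3.png",s);cv2.imwrite("pics/t3.png",t)
def enh(i,f):
    i=cv2.resize(i,None,fx=f,fy=f,interpolation=cv2.INTER_CUBIC)
    return np.clip(255*(i/255.)**.5,0,255).astype(np.uint8)
o=np.zeros((600,800,3),np.uint8)
a=enh(s[150:250,275:355],5);o[:500,:400]=a
b=enh(t[190:260,340:420],4.9);o[:b.shape[0],405:405+b.shape[1]]=b[:,:395]
cv2.imwrite("pics/c5.png",o)
E
```

```text
t23.7 [ 0.6031 -0.15    0.1605] F [ 0.38  0.03 -0.91] w0.0042
```

View pics/c5.png

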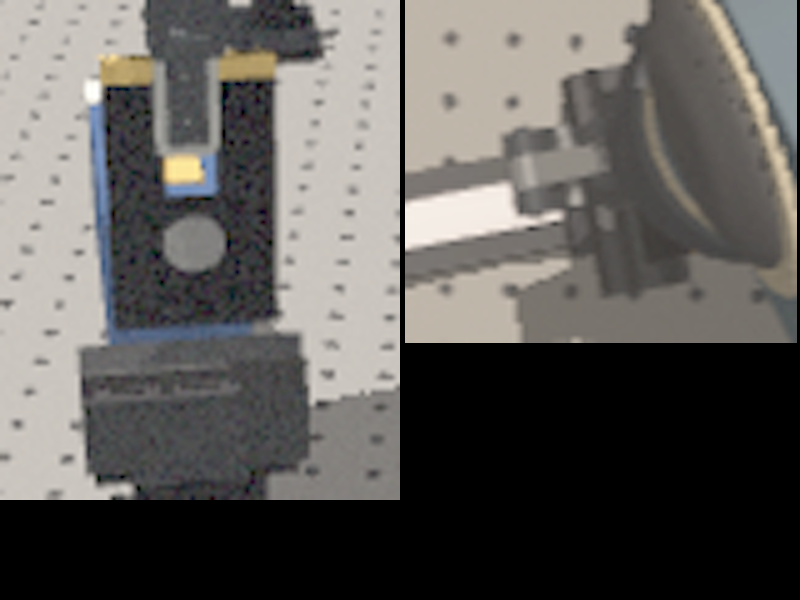

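The hover view shows the plate's bottom centre at zoom column about 192 and the holder's centre about 192.5, so it is aligned along the slot. I'll lower with a light force guard.

```bash
python3 - <<'E'
from h import *
for z in(.148,.142,.137,.131,.124,.117,.113):
    r=arm.line_to([.6029,-.150,z],v=.03,max_force=6);arm.pause(.1);rep(f"{z} {r}")
    if r:break
E
```

```text
0.148 False t24.4 [ 0.603  -0.1499  0.1481] F [ 0.7  -0.25 -0.39] w0.0042
0.142 False t24.9 [ 0.603 -0.15   0.142] F [ 0.17 -0.64 -0.61] w0.0046
0.137 False t25.3 [ 0.6028 -0.1503  0.1369] F [-0.39 -0.39 -1.47] w0.0045
0.131 False t25.7 [ 0.6027 -0.1503  0.1308] F [-2.04 -1.41 -1.78] w0.0043
0.124 False t26.2 [ 0.6027 -0.1502  0.1237] F [ 0.22 -1.72 -2.23] w0.0044
0.117 False t26.7 [ 0.6028 -0.1501  0.1167] F [ 0.42 -1.86 -2.58] w0.0045
0.113 False t27.1 [ 0.6029 -0.1501  0.1128] F [ 0.6  -2.18 -2.07] w0.0048
```

It slid into the slot with about 2 N of side force. Now I'll feel for the floor.

```bash
python3 - <<'E'
from h import *
for z in np.arange(.112,.1065,-.0007):
    r=arm.line_to([.6029,-.150,z],v=.008,max_force=5);arm.pause(.1);rep("%.4f %s"%(z,r))
    if r or arm.state()["force"][2]>3:break
E
```

```text
0.1120 False t27.5 [ 0.603  -0.1501  0.1122] F [ 0.98 -2.25  0.7 ] w0.0044
0.1113 False t27.8 [ 0.603  -0.1501  0.1115] F [ 1.01 -2.69  0.94] w0.0045
0.1106 False t28.2 [ 0.6031 -0.1501  0.1114] F [-0.86 -3.29  6.25] w0.0044
```

Floor felt at TCP z = 0.1114, against about 0.1113 expected. I'll release and retreat straight up, then check with pictures.

```bash
python3 - <<'E'
from h import *
arm.line_to([.6029,-.150,.1113],v=.008)
arm.move_gripper(.012);arm.pause(.3);rep("rel");arm.move_gripper(.024);arm.pause(.2);rep("rel")
r=arm.line_to([.6029,-.150,.25],v=.08,max_force=6);rep(f"up {r}")
arm.line_to([.50,-.32,.33],v=.2);arm.pause(.3);rep()
s=arm.camera("side");t=arm.camera("top");cv2.imwrite("pics/s4.png",s);cv2.imwrite("pics/t4.png",t)
def enh(i,f):
    i=cv2.resize(i,None,fx=f,fy=f,interpolation=cv2.INTER_CUBIC)
    return np.clip(255*(i/255.)**.6,0,255).astype(np.uint8)
o=np.zeros((600,800,3),np.uint8)
def put(i,x,y):
    i=i[:600-y,:800-x];o[y:y+i.shape[0],x:x+i.shape[1]]=i
put(enh(s[150:290,275:365],2.6),0,0);put(enh(s[280:400,275:395],2.6),240,0);put(enh(t[185:270,330:425],4),0,370-110+0);put(enh(t[235:297,120:230],3.6),400,340)
cv2.imwrite("pics/c6.png",o)
E
```

```text
rel t28.9 [ 0.6028 -0.1498  0.1112] F [-1.14 -0.25 -0.09] w0.0122
rel t29.4 [ 0.6029 -0.15    0.1113] F [ 0.36 -0.15 -0.43] w0.0241
up False t31.3 [ 0.6027 -0.15    0.2495] F [ 0.28 -0.5  -0.39] w0.0241
 t32.8 [ 0.5003 -0.3194  0.3299] F [0.69 0.52 0.16] w0.0241
```

View pics/c6.png

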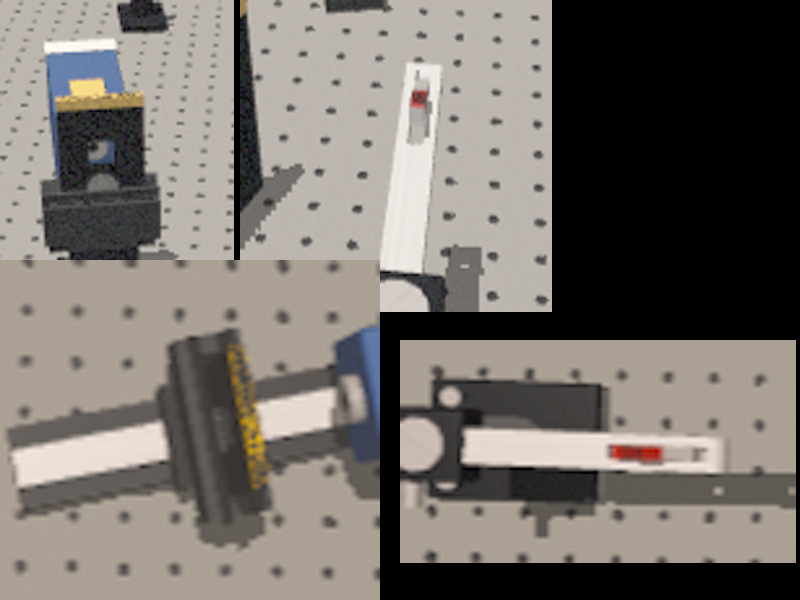

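The picture shows the plate upright in the holder with its yellow edge up, the hook empty and the red keeper visible. A quick numeric check comes before I hand in.

```bash
python3 - <<'E'
from h import *
np.set_printoptions(precision=4,suppress=True)
def mom(m):
    M=cv2.moments(m.astype(np.uint8),True);return M['m10']/M['m00'],M['m01']/M['m00'],M['m00']
for f in("top0","t4"):
    t=cv2.imread(f"pics/{f}.png").astype(int);r=(t[:,:,2]>110)&(t[:,:,1]<50)&(t[:,:,0]<50);r[290:]=0;r[:,230:]=0;r[:240]=0
    ys,xs=np.where(r);print(f,"red",mom(r),xs.min(),xs.max())
def yel(f,x0,x1,y0,y1):
    h=cv2.cvtColor(cv2.imread(f"pics/{f}.png"),cv2.COLOR_BGR2HSV);m=cv2.inRange(h,(15,110,60),(35,255,255));z=np.zeros_like(m);z[y0:y1,x0:x1]=m[y0:y1,x0:x1];return z
a=yel("s4",290,340,185,196);b=yel("t4",380,402,195,250)
ys,xs=np.where(a);print("side",xs.min(),xs.max(),ys[xs<xs.min()+3],ys[xs>xs.max()-3])
for z in(.145,):
    for nm,m in(("side",a),("top",b)):
        c=mom(m);ys,xs=np.where(m);print(nm,c,onz(nm,c[:2],z))
ys,xs=np.where(b);l=cv2.fitLine(np.c_[xs,ys].astype(np.float32),cv2.DIST_L2,0,.01,.01).ravel()
p,q=onz("top",l[2:]-15*l[:2],.145),onz("top",l[2:]+15*l[:2],.145);d=p-q;print("yaw",np.degrees(np.arctan(d[1]/d[0])))
print("expected top centre px",proj("side",(.6029,-.15,.145)),proj("top",(.6029,-.15,.145)))
# keeper shut prediction: pad peak flush vs shut
for z,y in((.147,.185),(.155,.182)):print(proj("top",(.526,y,z)))
E
```

```text
top0 red (186.36666666666667, 265.8666666666667, 30.0) 179 192
t4 red (185.84615384615384, 265.96153846153845, 26.0) 179 191
side 297 330 [187 187 187 188 188 188 189 189 189 190 190 190 191 191 191 192 192 192] [185 185 186 186 186 187 187 188 188 189 189 190 190]
side (312.311004784689, 188.2775119617225, 209.0) [ 0.6037 -0.1419  0.145 ]
top (392.04411764705884, 224.50735294117646, 136.0) [ 0.6011 -0.1511  0.145 ]
yaw 11.950685698813265
expected top centre px [313.3682 186.1979] [391.3829 223.4132]
[186.3399 265.669 ]
[186.8231 265.7968]
```

```bash
python3 -c "
from h import *
arm.sign_off();rep()"
```

```text
the job is handed in; nothing more can be done
the job is handed in; nothing more can be done
```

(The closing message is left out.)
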